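Seat the clay disc in its mould and lock it with the keeper

ROBOT

A 7-joint arm with a two-finger parallel gripper is mounted at the origin on the work surface. World frame = base frame: x ahead of the robot, y to its left, z up, the work surface at z = 0. Lengths are in m, angles in rad, forces in N, time in s.
With the tool pointing down it reaches from about 0.4 to 0.85 m from the base axis. Payload 10.4 kg.
Tool frame: the origin (TCP) lies at the very end of the fingers, on their centre line; the grasp point (between the pads) lies robot.pinch_z behind it (robot.pinch_z is the distance from the TCP to the grasp point, in m); z points along the fingers, y is the direction in which the jaws open and shut (so a half turn about z gives the same grasp; the last joint's range is limited). The gripper opens to 87 mm and grips with 3 to 60 N. Pads are 19 mm wide; open, the fingers measure 117 mm over their backs; the gripper's body (75 mm by 190 mm) begins 51 mm behind the grasp point.
Start: joints at [-1.207, 0.332, -0.065, 1.46, 0.022, 1.35, -0.088], TCP at [0.236, 0.579, 0.223] pointing down, gripper open.
Joint ranges: [-2.6, 2.6], [-0.5, 2.12], [-1.47, 1.34], [0.16, 2.42], [-1.27, 4.41], [0.06, 2.06], [-2.6, 2.6]. Speed limits (rad/s): [2.22, 2.22, 2.79, 2.79, 3.14, 3.14, 3.14].

INTERFACE

Orientations are given as a 3x3 rotation matrix whose columns are the frame's x, y, z axes.
In Python, from rig import robot, imaging, hand_in gives the robot as it stands.
- The arm moves only by the shell command python3 -m handwheel 'ROWS' [FORCE]. ROWS is JSON, a list of rows, each an object with "xyz": the shift along the tool's x, y, z each as a share of 0.5 m, from -1 to 1, a list of three; "turn": the turn, a rotation vector about the tool's x, y, z each as a share of 30 degrees, from -1 to 1, a list of three; "claw": the closure, from -1 (fully open) to 1 (shut). A call has 1 to 10 rows; each row shifts and turns the pose as measured when the row begins, along the tool's axes as they then stand; what a row does not reach is not made up. A row lasts 1/8 s, in which the tool goes at most 62.5 mm and 10.7 degrees, less where a joint would pass 70% of its speed; a pose out of reach is approached as far as the arm can. A call with a number of a shift or a turn outside -1 to 1 is refused whole. A call with a gripper value outside its range is refused whole. The fingers move at their own pace and stop on an object; FORCE is the grip in N (left out, the last holds). Time passes only in rows, so rows that do not move let the fingers close. It gives the time, the measured TCP pose, the force and the opening at its end, in the units of the state.
- robot.state(): the state, without advancing time (a new reading comes with each control period).
- imaging.capture(name): name is "side" or "top" or "wrist"; returns the picture (400x640x3 uint8, red, green, blue); there is no depth.
- imaging.calibration(name): a dict with "fx", "fy", "cx", "cy" (pixels), "dist" ([k1, k2, p1, p2, k3] as OpenCV has them; the pictures are not rectified), "xyz" and "rotation" of the camera in the world; the wrist camera has in their place "mount" (4x4, takes a point from camera to tool coordinates, whose origin is the TCP and whose axes are the flange's). Camera axes: x right, y up, looking along -z (the intrinsics and any distortion apply to the point x, -y, -z); pixel columns grow to the right and rows downward; lengths in m; the calibration is good to about 2 mm. A picture is of the moment at which its call begins: read the wrist's pose just before it. calibration takes no time and is no camera call.
- hand_in(): hands the job in, once; it reports no verdict.
The state is a dict: "time": time; "qpos": joint angles; "joint_velocities": joint speeds; "tau": joint torques, N m; "tool_pos": TCP position; "ee_rot": TCP orientation; "contact_force": force on the tool from outside, world axes, zero at the start; "wrist_torque": the same for the moment, N m; "width": finger opening in m.
Only numpy, scipy, OpenCV 4.12 (cv2) and the standard library are available. Lean on these libraries where they do the work, as an engineer would, in place of code of your own. Each camera call takes 0.05 s, during which the arm holds its last target.

TASK

On the large plaster mould, swing the flat steel keeper well clear of the round pocket, then slide the fired-clay disc across the mould's face, without lifting it off the face, until it drops into the pocket and lies flush. Then swing the keeper fully back over the disc to its stop and let go. Leave everything else where it is.

Things in the scene. Friction and masses are not known exactly. Their poses are not given: they have to be found in the camera images.
- mould: pale plaster block fixed to the table, 200 mm (its x) by 290 mm (its y) by 45 mm high, turned by up to 0.35 rad. Origin at the centre of its underside; z up; its flat upper face is at z = 45 mm. The pocket is towards its +y end; the disc starts on the face towards its -y end.
- pocket (a point): centre of the mouth of the round pocket, level with the upper face; at x 0, y +65 mm, z 45 mm in the mould's frame. The pocket is 62 mm wide (rim broken by a 1 mm chamfer) and 8 mm deep with a flat floor.
- disc_mid (a point): centre (half-way up) of the loose fired-clay disc: 58 mm diameter, 8 mm thick, about 45 g, lying flat on the mould's face; flush with the face when seated. Plain rim that can be pinched across its diameter or pushed.
- keeper (a joint): angle of the flat steel strap (22 mm wide, 6 thick, underside 2.5 mm above the face) about its vertical pivot. 0 = shut against its stop, pointing along the mould's -x across the pocket's centre; grows clockwise seen from above, pointing to the mould's +y at 1.57; stop at 1.8. Starts at 0 to 0.3. It stays where left (1 N at the peg moves it); a seated disc passes under it, a proud one does not.
- pivot (a point): the keeper's pivot axis, at x +78 mm, y +65 mm, z 47.5 mm in the mould's frame (strap's underside). The strap reaches 12 mm behind it and 136 mm ahead of it; a bolt head 18 mm wide and 6 mm high stands on the strap here.
- peg (a point): middle of the keeper's grip, an upright round wooden peg 14 mm in diameter and 30 mm high standing on the strap, 120 mm from the pivot. The point is on its axis, 15 mm above the strap's top; the strap's top is 53.5 mm above the table, the peg's top 83.5 mm.
- plug: bystander: small off-white plaster cone, 32 mm wide, 32 high, standing on the mould's face near one corner; origin under its base
- bowl: bystander: steel bowl, 104 mm wide, 42 high, to the left of the mould; origin under its base
- brush: bystander: brush lying on the table right of the mould, 190 mm long; origin at its underside
- spatula: bystander: spatula lying on the table beyond the mould, 200 mm long; origin at its underside
- brick: bystander: piece of brick 100 x 65 x 50 mm on the left; origin under its base
- tile_mould: bystander: square stepped plaster mould, 130 x 130 x 48 mm, on the right; origin under its base
- jar: bystander: white jar, 64 mm wide, 85 high, far right; origin under its base

How it is judged:
By the outcome, as a careful person would: the job done as asked, in the order asked, and still so for the second after the job is handed in, with the robot touching nothing.
It also fails if it takes over 72 s, if anything falls off the work surface, if the arm or the gripper's body presses on something with over 40 N, if the wrist force passes 120 N, or if a joint passes its speed limit or range.

## Working session

There is one attempt and no reset: what is moved stays moved. The work goes in short steps, Python scripts to look and compute and a shell command to move; the robot and the scene stay as the last step left them, time stands still between calls to the robot, and variables do not carry over. Pictures are saved under pics/ and viewed, and the job is handed in when it is done.

```bash
ls; mkdir -p pics; python3 - <<'E'
from rig import robot, imaging
import cv2
s=robot.state(); print({k:(v if not hasattr(v,'round') else v) for k,v in s.items()}, robot.pinch_z)
for n in ("side","top","wrist"):
    cv2.imwrite(f"pics/{n}0.png",imaging.capture(n)[:,:,::-1]); print(n,imaging.calibration(n))
E
```

```text
pics
{'time': 0.0, 'qpos': array([-1.2066042 ,  0.33287817, -0.06470155,  1.46094919,  0.02159699,
        1.34986876, -0.08851914]), 'joint_velocities': array([-9.83846710e-04,  1.70416171e-03,  7.51930779e-04,  7.09405870e-04,
       -3.05853146e-04,  3.84472592e-05,  1.99150827e-04]), 'tau': array([ 1.97544637e-04, -6.23238373e+01,  2.53222726e-02, -3.89924312e+01,
       -6.10962999e-02,  3.92877194e-02,  1.24546186e-04]), 'tool_pos': array([0.23562139, 0.57847287, 0.22174624]), 'ee_rot': array([[-9.26124973e-01,  3.77216528e-01, -4.74245628e-04],
       [ 3.77216821e-01,  9.26124026e-01, -1.32582606e-03],
       [-6.09132303e-05, -1.40677405e-03, -9.99999009e-01]]), 'contact_force': array([-0.18673204, -0.5278628 , -0.57811258]), 'wrist_torque': array([-0.00434102, -0.02665982,  0.03361901]), 'width': 0.08716488023100433} 0.0187
side {'fx': 376.3337621497405, 'fy': 376.3337621497405, 'cx': 320.20119280571424, 'cy': 200.15060176101613, 'dist': array([-0.04237438,  0.        ,  0.        ,  0.        ,  0.        ]), 'xyz': array([ 0.38328178, -0.66994836,  0.78231818]), 'rotation
[... 392 characters left out ...]
 'rotation': array([[-0.01241948,  0.9875644 , -0.15672367],
       [-0.99979114, -0.01480851, -0.01408513],
       [-0.01623082,  0.15651601,  0.98754205]])}
wrist {'fx': 323.73430676742413, 'fy': 323.73430676742413, 'cx': 318.2482811398942, 'cy': 201.7499484796477, 'dist': array([-0.05386276,  0.        ,  0.        ,  0.        ,  0.        ]), 'mount': array([[ 4.49406913e-04,  9.51865292e-01,  3.06516337e-01,
         8.53060990e-02],
       [ 9.99999595e-01, -1.88810824e-04, -8.79836499e-04,
        -7.16328897e-04],
       [-7.79612223e-04,  3.06516608e-01, -9.51864991e-01,
        -1.61239717e-01],
       [ 0.00000000e+00,  0.00000000e+00,  0.00000000e+00,
         1.00000000e+00]])}
```

View pics/top0.png

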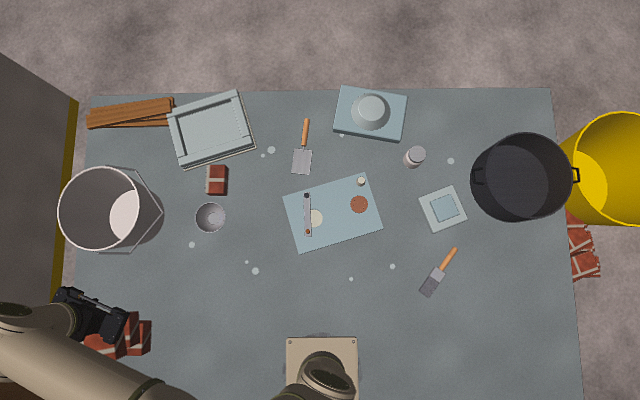

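View pics/side0.png

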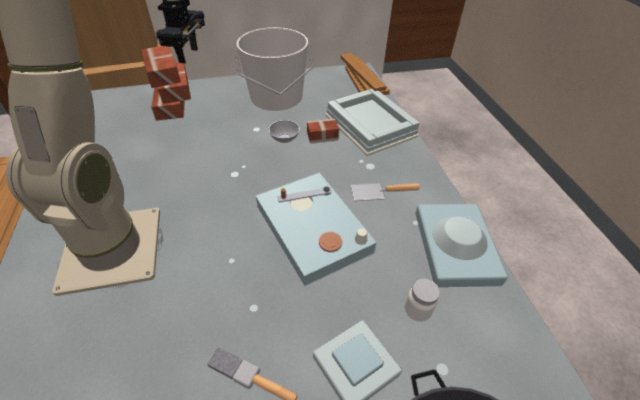

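The top picture shows the mould at about (333,213), the disc at (359,204) and the pocket at (315,218). The keeper runs from its pivot at (306,195) to the peg at (307,232), and the plug is at (361,181).

```bash
cat > h.py <<'E'
import numpy as np, cv2
from rig import robot, imaging
def cam(n,st=None):
    c=imaging.calibration(n)
    K=np.array([[c['fx'],0,c['cx']],[0,c['fy'],c['cy']],[0,0,1.]])
    if 'xyz' in c: R,t=c['rotation'],c['xyz']
    else:
        M=c['mount'];R=st['ee_rot']@M[:3,:3];t=st['tool_pos']+st['ee_rot']@M[:3,3]
    return K,c['dist'],R,t
def ray(n,px,z,st=None):
    K,d,R,t=cam(n,st)
    u=cv2.undistortPoints(np.array(px,float).reshape(-1,1,2),K,d).reshape(-1,2)
    v=np.c_[u[:,0],-u[:,1],-np.ones(len(u))]@R.T
    return t+v*((z-t[2])/v[:,2])[:,None]
def proj(n,P,st=None):
    K,d,R,t=cam(n,st)
    p=(np.array(P,float).reshape(-1,3)-t)@R
    p=p*[1,-1,-1]
    return cv2.projectPoints(p,np.zeros(3),np.zeros(3),K,d)[0].reshape(-1,2)
def crop(im,x0,y0,x1,y1,f,name):
    cv2.imwrite(name,cv2.resize(im[y0:y1,x0:x1,::-1],None,fx=f,fy=f,interpolation=cv2.INTER_CUBIC))
E
python3 - <<'E'
from h import *
im=cv2.imread('pics/top0.png')[:,:,::-1]; crop(im,270,165,400,260,6,'pics/top0c.png')
im2=cv2.imread('pics/side0.png')[:,:,::-1]; crop(im2,245,165,385,285,5,'pics/side0c.png')
for n,i in(('top',im),('side',im2)):
    hsv=cv2.cvtColor(np.ascontiguousarray(i),cv2.COLOR_RGB2HSV)
    print(n,hsv[204,359] if n=='top' else hsv[242,330], hsv[230,340] if n=='top' else hsv[220,320])
    m=((hsv[...,0]<14)&(hsv[...,1]>110)).astype('uint8')
    _,_,st,c=cv2.connectedComponentsWithStats(m)
    for s,cc in zip(st[1:],c[1:]):
        if s[4]>15: print(s,cc,ray(n,[cc],.053))
E
```

```text
top [  9 122 152] [ 97  32 170]
[128  97  48  29 468] [151.0042735  111.96367521] [[0.88026337 0.58718751 0.053     ]]
[161  98   6   8  20] [163.45 101.2 ] [[0.91913423 0.54513308 0.053     ]]
[112 105   6   9  19] [114.36842105 108.63157895] [[0.89674497 0.72134473 0.053     ]]
[ 99 106  10   7  17] [104.11764706 109.29411765] [[0.89546368 0.75884062 0.053     ]]
[301 119   8  27  63] [305.52380952 132.07936508] [[0.79443346 0.04518571 0.053     ]]
[114 121  10   4  17] [118.64705882 122.35294118] [[0.8451513  0.70118105 0.053     ]]
[ 96 122  21   6  61] [105.60655738 125.45901639] [[0.8350505  0.74768106 0.053     ]]
[210 165  16  13 197] [217.08121827 170.95431472] [[0.6635022  0.34469765 0.053     ]]
[208 182  17  13 186] [216.01075269 187.58602151] [[0.60640423 0.34637875 0.053     ]]
[351 196  17  17 221] [358.63800905 203.90950226] [[ 0.5441852  -0.12845885  0.053     ]]
[565 209  19  16 148] [572.14864865 218.85810811] [[ 0.48355394 -0.83365169  0.053     ]]
[568 225  32  50 858] [582.01515152 249.96037296] [[ 0.38114379 -0.85497027  0.053     ]]
[573 270  27  12  93] [587.
[... 456 characters left out ...]
0   80   62 3942] [422.50811771  28.74530695] [[1.30292166 1.03852024 0.053     ]]
[  0  32  11  81 481] [ 3.48440748 75.56964657] [[-0.54244157  0.94899083  0.053     ]]
[150  45  21  11 172] [160.68604651  49.93604651] [[0.07149687 1.03772362 0.053     ]]
[ 140   47   50   73 1798] [166.49110122  84.36040044] [[0.11431646 0.72367821 0.053     ]]
[324 120  15  18 207] [331.00483092 128.79710145] [[0.65813659 0.31593455 0.053     ]]
[307 122  14  18 207] [313.95169082 130.70531401] [[0.60102327 0.31683026 0.053     ]]
[281 189   4   9  23] [282.86956522 192.56521739] [[0.45770752 0.0562797  0.053     ]]
[320 233  21  18 290] [329.98965517 241.76896552] [[ 0.54304602 -0.13400221  0.053     ]]
```

View pics/top0c.png

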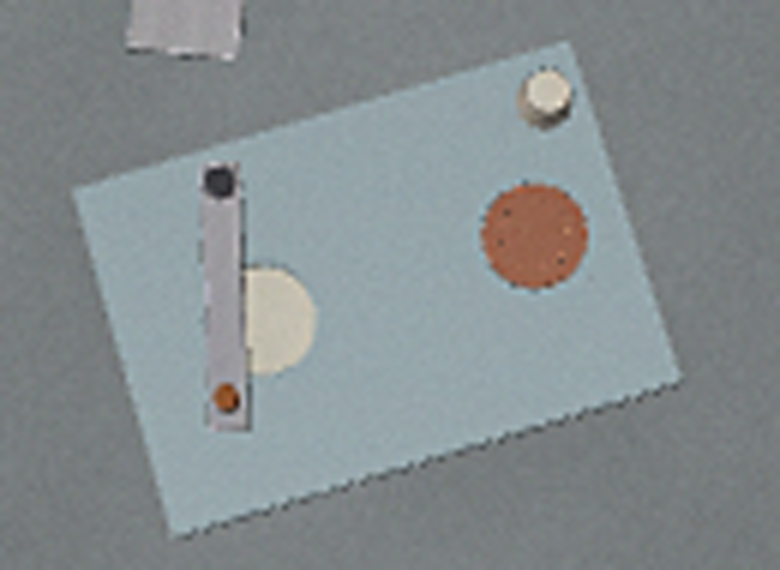

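View pics/side0c.png

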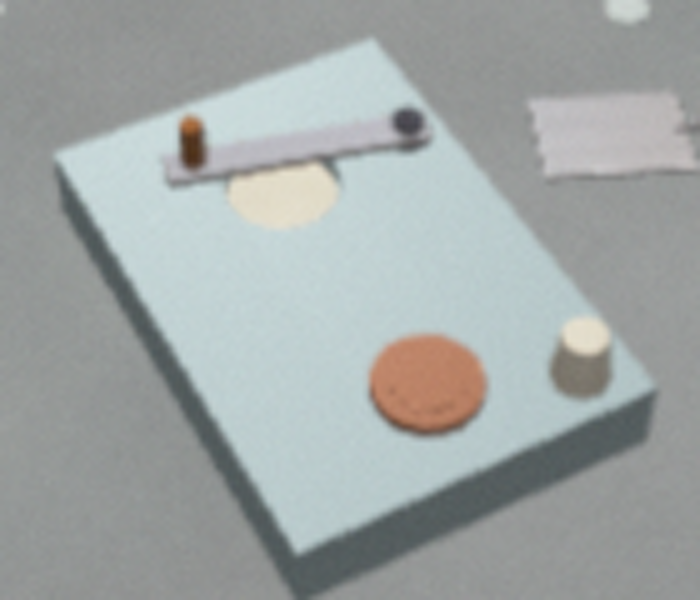

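The crops show the mould's four upper corners (top crop: 73,188; 571,41; 682,380; 172,537), the disc, the peg, the bolt head and the cream pocket floor.

```bash
python3 - <<'E'
from h import *
def c(p,f,o): return (np.array(p,float)+.5)/f-.5+np.array(o)
T=lambda p:c(p,6,(270,165)); S=lambda p:c(p,5,(245,165))
# order: (-x... ) labels in mould: (+x,+y),(+x,-y),(-x,-y),(-x,+y)
model=np.array([[.1,.145],[.1,-.145],[-.1,-.145],[-.1,.145]])
for n,pts in (('top',T([[73,188],[571,41],[682,380],[172,537]])),('side',S([[372,38],[655,388],[298,553],[55,155]]))):
    W=ray(n,pts,.045)[:,:2]
    print(n,[np.linalg.norm(W[i]-W[(i+1)%4]).round(4) for i in range(4)])
    cen=W.mean(0);q=W-cen
    th=np.arctan2((model[:,0]*q[:,1]-model[:,1]*q[:,0]).sum(),(model*q).sum())
    R=np.array([[np.cos(th),-np.sin(th)],[np.sin(th),np.cos(th)]])
    print(n,'cen',cen,'th',th,'res',(q-model@R.T).round(4).tolist())
    print('pocket',cen+R@[0,.065],'pivot',cen+R@[.078,.065])
    pk=ray(n,T([[219,181]]) if n=='top' else S([[407,120]]),.0595)[0,:2]
    pg=ray(n,T([[227,398]]) if n=='top' else S([[191,123]]),.0835)[0,:2]
    d=(pg-pk)@R; print('bolt',pk,'peg',pg,np.linalg.norm(pg-pk),'ang',np.arctan2(d[1],-d[0]))
    dc=ray(n,T([[535,236]]) if n=='top' else S([[429,382]]),.053)[0,:2];print('disc',dc,(dc-cen)@R)
    pl=ray(n,T([[549,91]]) if n=='top' else S([[585,337]]),.077)[0,:2];print('plug',pl,(pl-cen)@R)
E
```

```text
top [np.float64(0.2903), np.float64(0.1986), np.float64(0.291), np.float64(0.2004)]
top cen [ 0.51983631 -0.04062903] th 0.27919378880878964 res [[0.0001, 0.0], [-0.0005, -0.0005], [0.0009, -0.0001], [-0.0005, 0.0005]]
pocket [0.50192356 0.02185404] pivot [0.57690324 0.04334934]
bolt [0.57629782 0.0441828 ] peg [0.45549073 0.03935515] 0.12090350854772977 ang 0.23925338906884394
disc [ 0.54415588 -0.12882669] [-0.00092771 -0.09148447]
plug [ 0.62018486 -0.13653436] [ 0.07003318 -0.1198458 ]
side [np.float64(0.2897), np.float64(0.1978), np.float64(0.288), np.float64(0.1992)]
side cen [ 0.51925323 -0.04202673] th 0.2830016309356338 res [[-0.0002, 0.0003], [-0.0015, 0.0001], [0.0006, 0.0008], [0.001, -0.0012]]
pocket [0.50110269 0.02038767] pivot [0.57599997 0.04216833]
bolt [0.57483212 0.04054909] peg [0.45637188 0.03833407] 0.11848094954912416 ang 0.2643053819025029
disc [ 0.54458619 -0.13193837] [-0.0007816  -0.09340906]
plug [ 0.61930557 -0.13915018] [ 0.06895175 -0.12119856]
```

```bash
python3 -m handwheel '[{"xyz":[0,0,0],"turn":[0,0,0.345],"claw":-1},{"xyz":[0,0,0],"turn":[0,0,0.345],"claw":-1},{"xyz":[0,0,0],"turn":[0,0,0.345],"claw":-1},{"xyz":[0,0,0],"turn":[0,0,0.345],"claw":-1},{"xyz":[0,0,0],"turn":[0,0,0.345],"claw":-1},{"xyz":[0,0,0],"turn":[0,0,0],"claw":-1}]' 15
cat >> h.py <<'E'
MC=np.array([.5196,-.0413]); TH=.281
RM=np.array([[np.cos(TH),-np.sin(TH)],[np.sin(TH),np.cos(TH)]])
def m2w(p): return MC+RM@np.array(p,float)
def w2m(p): return RM.T@(np.array(p,float)[:2]-MC)
def go(target,yaw=None):
    "target world xyz; prints shift shares in tool axes"
    s=robot.state(); R=s['ee_rot']; d=R.T@(np.array(target)-s['tool_pos'])/0.5
    print('t',round(s['time'],2),'mouldxy',w2m(s['tool_pos']).round(4),'z',s['tool_pos'][2].round(4),'w',s['width'].round(4),'F',s['contact_force'].round(1))
    ang=np.degrees(np.arctan2(R[1,1],R[0,1])); print('shares',d.round(4),'yaw',ang.round(2),'turn z share to mould x',(np.round((ang-np.degrees(TH))/30,4)),'tilt',R[:,2].round(4))
E
python3 -c "
from h import *
go([.456,.039,.15])"
```

```text
time: 0.9
tool_pos: [0.2353, 0.5775, 0.2197]
ee_rot: [[-0.251, 0.968, -0.002], [0.968, 0.251, -0.005], [-0.004, -0.003, -1.0]]
contact_force: [-0.7, -1.2, -0.2]
width: 0.0871Traceback (most recent call last):
  File "<string>", line 3, in <module>
    go([.456,.039,.15])
    ~~^^^^^^^^^^^^^^^^^
  File "h.py", line 29, in go
    print('t',round(s['time'],2),'mouldxy',w2m(s['tool_pos']).round(4),'z',s['tool_pos'][2].round(4),'w',s['width'].round(4),'F',s['contact_force'].round(1))
                                                                                                         ^^^^^^^^^^^^^^^^
AttributeError: 'float' object has no attribute 'round'
```

```bash
sed -i "s/s\['width'\].round(4)/round(s['width'],4)/" h.py; python3 -c "
from h import *
go([.456,.039,.15])"
```

```text
t 0.9 mouldxy [-0.1015  0.6734] z 0.2197 w 0.0871 F [-0.7 -1.2 -0.2]
shares [-1.1528  0.1568  0.1439] yaw 14.56 turn z share to mould x -0.0514 tilt [-0.0017 -0.0048 -1.    ]
```

```bash
python3 -m handwheel '[{"xyz":[-0.1,0.016,0],"turn":[0,0,-0.05],"claw":-1},{"xyz":[-0.115,0.016,0],"turn":[0,0,0],"claw":-1},{"xyz":[-0.115,0.016,0],"turn":[0,0,0],"claw":-1},{"xyz":[-0.115,0.016,0],"turn":[0,0,0],"claw":-1},{"xyz":[-0.115,0.016,0],"turn":[0,0,0],"claw":-1},{"xyz":[-0.115,0.016,0.01],"turn":[0,0,0],"claw":-1},{"xyz":[-0.115,0.016,0.01],"turn":[0,0,0],"claw":-1},{"xyz":[-0.115,0.016,0.01],"turn":[0,0,0],"claw":-1},{"xyz":[-0.1,0.016,0.01],"turn":[0,0,0],"claw":-1},{"xyz":[0,0,0],"turn":[0,0,0],"claw":-1}]' 15
python3 -c "
from h import *
go([.456,.039,.15])"
```

```text
time: 2.15
tool_pos: [0.4578, 0.1036, 0.2005]
ee_rot: [[-0.328, 0.945, 0.0], [0.945, 0.328, -0.004], [-0.004, -0.001, -1.0]]
contact_force: [-0.4, 1.2, 0.7]
width: 0.0872
t 2.15 mouldxy [-0.0192  0.1564] z 0.2005 w 0.0872 F [-0.4  1.2  0.7]
shares [-0.1205 -0.0457  0.1015] yaw 19.13 turn z share to mould x 0.1012 tilt [ 5.0e-04 -4.1e-03 -1.0e+00]
```

```bash
python3 -m handwheel '[{"xyz":[0,0,0],"turn":[0,0,0.1],"claw":-1},{"xyz":[-0.06,-0.02,0.03],"turn":[0,0,0],"claw":-1},{"xyz":[-0.055,-0.02,0.05],"turn":[0,0,0],"claw":-1},{"xyz":[0,0,0],"turn":[0,0,0],"claw":-1}]' 15
python3 - <<'E'
from h import *
go([.456,.039,.15])
s=robot.state(); im=imaging.capture('wrist'); cv2.imwrite('pics/w1.png',im[:,:,::-1])
print(proj('wrist',[[.456,.039,.0835],[.456,.039,.0535],[*m2w([.078,.065]),.0595],[*m2w([0,.065]),.045]],s))
E
```

```text
time: 2.65
tool_pos: [0.4544, 0.0438, 0.16]
ee_rot: [[-0.295, 0.955, 0.001], [0.955, 0.295, -0.004], [-0.004, -0.0, -1.0]]
contact_force: [-0.4, 0.7, -0.4]
width: 0.0873
t 2.65 mouldxy [-0.0391  0.0998] z 0.16 w 0.0873 F [-0.4  0.7 -0.4]
shares [-0.01    0.0003  0.02  ] yaw 17.16 turn z share to mould x 0.0353 tilt [ 0.001  -0.0035 -1.    ]
[[319.35255168 217.45964152]
 [319.19739535 205.23571896]
 [449.25739459 241.22220237]
 [360.39963052 233.48145923]]
```

View pics/w1.png

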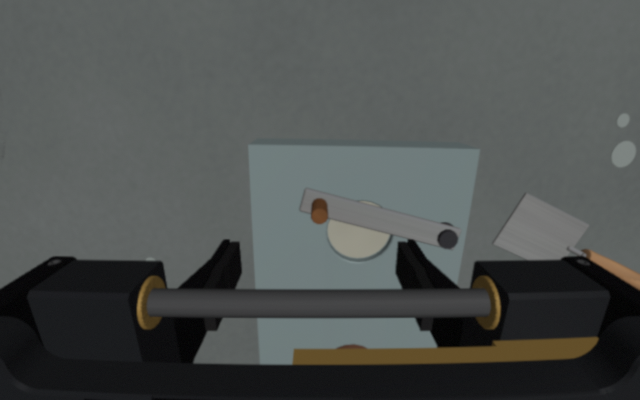

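Wrist view: the peg top is at (319,214) and the bolt at (448,238), within about 2 px of the prediction. Descending onto the peg.

```bash
python3 -m handwheel '[{"xyz":[-0.01,0,0.02],"turn":[0,0,0.035],"claw":-1},{"xyz":[0,0,0.07],"turn":[0,0,0],"claw":-1},{"xyz":[0,0,0.07],"turn":[0,0,0],"claw":-1},{"xyz":[0,0,0.03],"turn":[0,0,0],"claw":-1},{"xyz":[0,0,0],"turn":[0,0,0],"claw":-1}]' 15
python3 - <<'E'
from h import *
go([.456,.039,.058])
E
```

```text
time: 3.32
tool_pos: [0.4591, 0.0453, 0.0642]
ee_rot: [[-0.288, 0.958, 0.007], [0.958, 0.288, -0.001], [-0.003, 0.006, -1.0]]
contact_force: [0.6, 1.1, 0.5]
width: 0.0868
t 3.33 mouldxy [-0.0341  0.0999] z 0.0642 w 0.0868 F [0.6 1.1 0.5]
shares [-0.0101 -0.0097  0.0124] yaw 16.74 turn z share to mould x 0.0212 tilt [ 7.e-03 -8.e-04 -1.e+00]
```

```bash
python3 -m handwheel '[{"xyz":[-0.01,-0.01,0.01],"turn":[0,0,0.02],"claw":-1},{"xyz":[0,0,0],"turn":[0,0,0],"claw":-1}]' 15
python3 - <<'E'
from h import *
go([.456,.039,.058])
s=robot.state();im=imaging.capture('side'); crop(im,200,130,360,250,5,'pics/s2.png')
E
```

```text
time: 3.58
tool_pos: [0.4564, 0.0393, 0.06]
ee_rot: [[-0.278, 0.96, 0.009], [0.96, 0.278, -0.0], [-0.003, 0.008, -1.0]]
contact_force: [-0.4, -0.6, -0.2]
width: 0.0867
t 3.58 mouldxy [-0.0383  0.0949] z 0.06 w 0.0867 F [-0.4 -0.6 -0.2]
shares [-0.0003 -0.001   0.0039] yaw 16.16 turn z share to mould x 0.002 tilt [ 8.6e-03 -2.0e-04 -1.0e+00]
```

View pics/s2.png

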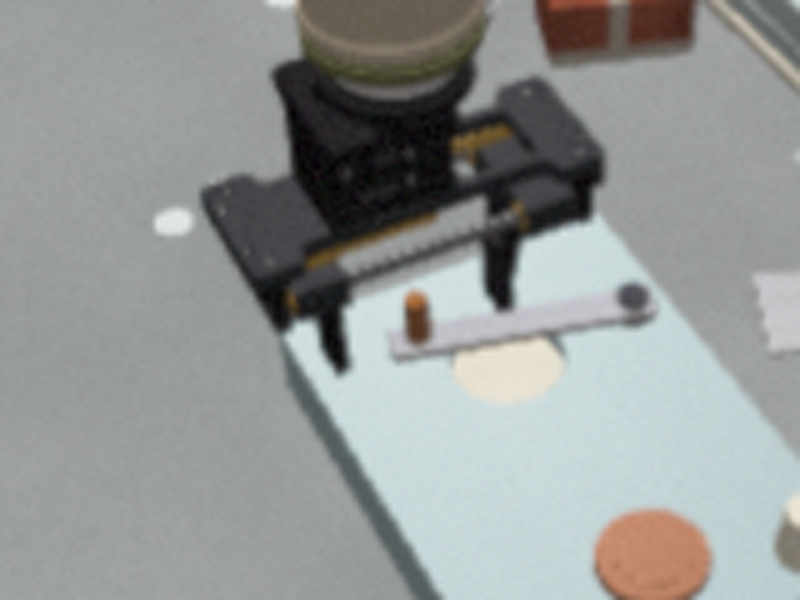

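The peg at (416,315) in the crop stands between the open fingers. Closing.

```bash
python3 -m handwheel '[{"xyz":[0,0,0],"turn":[0,0,0],"claw":1},{"xyz":[0,0,0],"turn":[0,0,0],"claw":1},{"xyz":[0,0,0],"turn":[0,0,0],"claw":1},{"xyz":[0,0,0],"turn":[0,0,0],"claw":1},{"xyz":[0,0,0],"turn":[0,0,0],"claw":1},{"xyz":[0,0,0],"turn":[0,0,0],"claw":1}]' 15
cat >> h.py <<'E'
def kp():
    s=robot.state(); p=w2m(s['tool_pos']); d=p-np.array([.078,.065])
    print('keeper if gripped: r',np.linalg.norm(d).round(4),'ang',np.arctan2(d[1],-d[0]).round(3))
def arc(a0,a1,n,z=.059):
    "shift shares in tool axes (at mould yaw) for arc waypoints"
    s=robot.state(); R=s['ee_rot']; prev=s['tool_pos']
    for a in np.linspace(a0,a1,n+1)[1:]:
        t=np.array([*m2w([.078-.12*np.cos(a),.065+.12*np.sin(a)]),z]); print(round(a,3),(R.T@(t-prev)/.5).round(4)); prev=t
E
python3 - <<'E'
from h import *
go([.456,.039,.059]);kp();arc(.253,1.65,9)
E
```

```text
time: 4.38
tool_pos: [0.4577, 0.0401, 0.0614]
ee_rot: [[-0.279, 0.96, 0.011], [0.96, 0.279, 0.001], [-0.002, 0.011, -1.0]]
contact_force: [0.2, 0.3, 0.1]
width: 0.0347
t 4.38 mouldxy [-0.0369  0.0954] z 0.0614 w 0.0347 F [0.2 0.3 0.1]
shares [-0.0012 -0.0039  0.0047] yaw 16.2 turn z share to mould x 0.0034 tilt [ 0.0113  0.0012 -0.9999]
keeper if gripped: r 0.1188 ang 0.258
0.408 [0.0345 0.0095 0.0048]
0.563 [0.0329 0.0174 0.0001]
0.719 [0.0298 0.0223 0.0002]
0.874 [0.026  0.0266 0.0002]
1.029 [0.0215 0.0303 0.0003]
1.184 [0.0166 0.0333 0.0003]
1.34 [0.0112 0.0355 0.0004]
1.495 [0.0056 0.0368 0.0004]
1.65 [-0.0001  0.0372  0.0004]
```

```bash
python3 -m handwheel '[{"xyz":[-0.001,-0.003,0.003],"turn":[0,0,0],"claw":1},{"xyz":[0,0,0],"turn":[0,0,0],"claw":1},{"xyz":[0,0,0],"turn":[0,0,0],"claw":1},{"xyz":[0,0,0],"turn":[0,0,0],"claw":1}]' 15
python3 - <<'E'
from h import *
go([.456,.039,.059]);kp();arc(.253,1.65,9)
E
```

```text
time: 4.88
tool_pos: [0.4564, 0.0391, 0.0597]
ee_rot: [[-0.279, 0.96, 0.011], [0.96, 0.279, 0.001], [-0.002, 0.011, -1.0]]
contact_force: [-0.0, -0.3, 1.2]
width: 0.0136
t 4.88 mouldxy [-0.0384  0.0948] z 0.0597 w 0.0136 F [-0.  -0.3  1.2]
shares [-0.0001 -0.0008  0.0014] yaw 16.21 turn z share to mould x 0.0036 tilt [ 0.0114  0.0011 -0.9999]
keeper if gripped: r 0.1202 ang 0.251
0.408 [0.0356 0.0126 0.0015]
0.563 [0.0329 0.0174 0.0001]
0.719 [0.0298 0.0223 0.0002]
0.874 [0.026  0.0266 0.0002]
1.029 [0.0215 0.0303 0.0003]
1.184 [0.0166 0.0333 0.0003]
1.34 [0.0112 0.0355 0.0004]
1.495 [0.0056 0.0368 0.0004]
1.65 [-0.0001  0.0372  0.0004]
```

```bash
python3 -m handwheel '[{"xyz":[0.018,0.005,0.001],"turn":[0,0,0],"claw":1},{"xyz":[0.018,0.007,0],"turn":[0,0,0],"claw":1},{"xyz":[0.018,0.009,0],"turn":[0,0,0],"claw":1},{"xyz":[0.015,0.009,0],"turn":[0,0,0],"claw":1}]' 15
python3 - <<'E'
from h import *
kp();go([.456,.039,.059]);arc(.563,1.65,7)
E
```

```text
time: 5.38
tool_pos: [0.4603, 0.0775, 0.0595]
ee_rot: [[-0.277, 0.961, 0.009], [0.961, 0.277, 0.001], [-0.002, 0.008, -1.0]]
contact_force: [-3.7, -1.5, 5.3]
width: 0.0134
keeper if gripped: r 0.1213 ang 0.572
t 5.38 mouldxy [-0.024   0.1306] z 0.0595 w 0.0134 F [-3.7 -1.5  5.3]
shares [-0.0717 -0.0296  0.0009] yaw 16.07 turn z share to mould x -0.0009 tilt [ 8.6e-03  6.0e-04 -1.0e+00]
0.718 [0.0267 0.0233 0.0012]
0.874 [0.0261 0.0266 0.0002]
1.029 [0.0216 0.0303 0.0002]
1.184 [0.0167 0.0333 0.0003]
1.339 [0.0113 0.0355 0.0003]
1.495 [0.0057 0.0368 0.0003]
1.65 [-0.      0.0372  0.0003]
```

```bash
python3 -m handwheel '[{"xyz":[0.026,0.0235,0],"turn":[0,0,0],"claw":1},{"xyz":[0.026,0.0265,0],"turn":[0,0,0],"claw":1},{"xyz":[0.0215,0.030,0],"turn":[0,0,0],"claw":1},{"xyz":[0.0165,0.033,0],"turn":[0,0,0],"claw":1}]' 15
python3 - <<'E'
from h import *
kp();go([.456,.039,.059]);arc(1.184,1.65,4)
E
```

```text
time: 5.88
tool_pos: [0.5006, 0.1417, 0.059]
ee_rot: [[-0.279, 0.96, 0.002], [0.96, 0.279, 0.002], [0.002, 0.003, -1.0]]
contact_force: [-0.7, -3.1, 2.9]
width: 0.0138
keeper if gripped: r 0.1247 ang 1.197
t 5.88 mouldxy [0.0325 0.1811] z 0.059 w 0.0138 F [-0.7 -3.1  2.9]
shares [-0.1725 -0.1429 -0.0007] yaw 16.18 turn z share to mould x 0.0027 tilt [ 0.0025  0.0023 -1.    ]
1.3 [-0.001   0.0269  0.0001]
1.417 [0.0058 0.0273 0.0001]
1.533 [0.0026 0.0278 0.0001]
1.65 [-0.0006  0.0279  0.0001]
```

```bash
python3 -m handwheel '[{"xyz":[-0.001,0.027,0],"turn":[0,0,0],"claw":1},{"xyz":[0.005,0.027,0],"turn":[0,0,0],"claw":1},{"xyz":[0.003,0.027,0],"turn":[0,0,0],"claw":1},{"xyz":[0,0.024,0],"turn":[0,0,0],"claw":1},{"xyz":[0,0,0],"turn":[0,0,0],"claw":1}]' 15
python3 - <<'E'
from h import *
kp();go([.456,.039,.059])
E
```

```text
time: 6.5
tool_pos: [0.5537, 0.1668, 0.0588]
ee_rot: [[-0.284, 0.959, 0.003], [0.959, 0.283, 0.006], [0.005, 0.005, -1.0]]
contact_force: [-0.4, -0.0, 3.4]
width: 0.0136
keeper if gripped: r 0.1261 ang 1.67
t 6.5 mouldxy [0.0905 0.1905] z 0.0588 w 0.0136 F [-0.4 -0.   3.4]
shares [-0.1898 -0.2599 -0.0024] yaw 16.47 turn z share to mould x 0.0123 tilt [ 0.0031  0.0057 -1.    ]
```

```bash
python3 -m handwheel '[{"xyz":[0,0,0],"turn":[0,0,0],"claw":0.3},{"xyz":[0,0,0],"turn":[0,0,0],"claw":0.3},{"xyz":[0,0,0],"turn":[0,0,0],"claw":0.3},{"xyz":[0,0,-0.06],"turn":[0,0,0],"claw":0.3},{"xyz":[0,0,-0.1],"turn":[0,0,0],"claw":-1},{"xyz":[-0.06,-0.03,-0.05],"turn":[0,0,0],"claw":-1},{"xyz":[-0.1,-0.03,0],"turn":[0,0,0],"claw":-1},{"xyz":[-0.12,-0.03,0],"turn":[0,0,0],"claw":-1},{"xyz":[-0.12,-0.03,0],"turn":[0,0,0],"claw":-1},{"xyz":[0,0,0],"turn":[0,0,0],"claw":-1}]' 15
python3 - <<'E'
from h import *
go([.5443,-.130,.12])
im=imaging.capture('top'); crop(im,270,165,400,260,6,'pics/top3.png')
E
```

```text
time: 7.75
tool_pos: [0.5509, -0.0477, 0.166]
ee_rot: [[-0.287, 0.958, 0.004], [0.958, 0.287, 0.007], [0.005, 0.006, -1.0]]
contact_force: [0.3, 0.6, 0.9]
width: 0.0816
t 7.75 mouldxy [ 0.0283 -0.0148] z 0.166 w 0.0816 F [0.3 0.6 0.9]
shares [-0.1544 -0.0604  0.0907] yaw 16.67 turn z share to mould x 0.019 tilt [ 0.0044  0.0068 -1.    ]
```

View pics/top3.png

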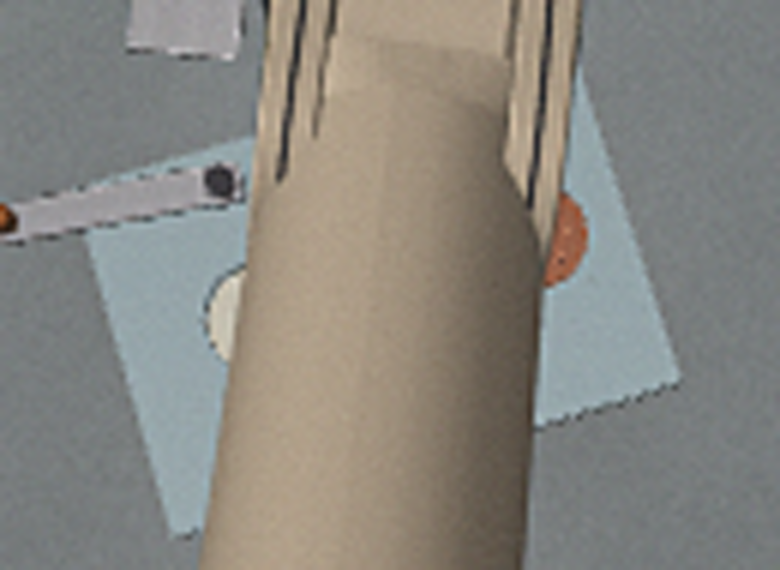

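The keeper now points to mould +y (pivot 219,181; peg at the left edge), and the disc has not moved. Backing off so the wrist camera sees the disc.

```bash
python3 -m handwheel '[{"xyz":[-0.1,-0.02,0],"turn":[0,0,0.02],"claw":-0.56},{"xyz":[-0.12,-0.02,0],"turn":[0,0,0],"claw":-0.56},{"xyz":[-0.11,-0.02,0],"turn":[0,0,0],"claw":-0.56},{"xyz":[0,0,0],"turn":[0,0,0],"claw":-0.56}]' 15
python3 - <<'E'
from h import *
go([.5443,-.130,.12])
s=robot.state(); im=imaging.capture('wrist'); cv2.imwrite('pics/w4.png',im[:,:,::-1])
hsv=cv2.cvtColor(im,cv2.COLOR_RGB2HSV); m=((hsv[...,0]<14)&(hsv[...,1]>110)).astype('uint8')
_,_,st,c=cv2.connectedComponentsWithStats(m)
for q,cc in zip(st[1:],c[1:]):
    if q[4]>200:
        w=ray('wrist',[cc],.053,s)[0]; print(q,cc,w,w2m(w))
E
```

```text
time: 8.3
tool_pos: [0.5718, -0.2077, 0.1634]
ee_rot: [[-0.291, 0.957, 0.004], [0.957, 0.291, 0.011], [0.01, 0.007, -1.0]]
contact_force: [0.1, 0.4, -0.1]
width: 0.0682
t 8.3 mouldxy [ 0.0039 -0.1744] z 0.1634 w 0.0682 F [ 0.1  0.4 -0.1]
shares [ 0.1639 -0.0079  0.0884] yaw 16.9 turn z share to mould x 0.0268 tilt [ 0.004   0.0115 -0.9999]
[ 280   67   67   68 3205] [313.70889236 102.06302652] [ 0.54427042 -0.12963584  0.053     ] [-0.00079418 -0.0917127 ]
```

View pics/w4.png

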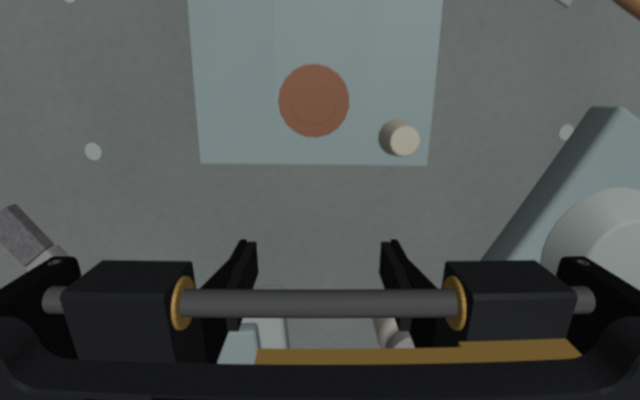

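Wrist view: the disc is at (314,102), which gives mould (-0.8,-91.7) mm and agrees with the top view. The plug is at (402,138).

```bash
python3 -m handwheel '[{"xyz":[0.082,-0.004,0],"turn":[0,0,0.027],"claw":-0.56},{"xyz":[0.082,-0.004,0],"turn":[0,0,0],"claw":-0.56},{"xyz":[0,0,0.05],"turn":[0,0,0],"claw":-0.56},{"xyz":[0,0,0.06],"turn":[0,0,0],"claw":-0.56},{"xyz":[0,0,0.06],"turn":[0,0,0],"claw":-0.56},{"xyz":[0,0,0],"turn":[0,0,0],"claw":-0.56}]' 8
python3 - <<'E'
from h import *
go([.5443,-.1297,.0475])
E
```

```text
time: 9.1
tool_pos: [0.5463, -0.1056, 0.0766]
ee_rot: [[-0.301, 0.954, 0.004], [0.954, 0.3, 0.021], [0.019, 0.01, -1.0]]
contact_force: [0.2, 0.7, 0.1]
width: 0.0679
t 9.1 mouldxy [ 0.0078 -0.0692] z 0.0766 w 0.0679 F [0.2 0.7 0.1]
shares [-0.0458 -0.0188  0.0571] yaw 17.49 turn z share to mould x 0.0462 tilt [ 0.0038  0.021  -0.9998]
```

```bash
sed -i "s/^def kp/def lvl():\n    R=robot.state()['ee_rot']; print('level turn',(np.array([R[2,1],-R[2,0]])\/.5236).round(3))\ndef kp/" h.py
python3 -m handwheel '[{"xyz":[-0.046,-0.019,0.01],"turn":[0.019,-0.036,0.045],"claw":-0.56},{"xyz":[0,0,0],"turn":[0,0,0],"claw":-0.56}]' 8
python3 - <<'E'
from h import *
go([.5443,-.1297,.0475]);lvl()
E
```

```text
time: 9.35
tool_pos: [0.5453, -0.1299, 0.0728]
ee_rot: [[-0.279, 0.96, 0.002], [0.96, 0.279, -0.001], [-0.001, 0.001, -1.0]]
contact_force: [0.6, -0.4, 0.2]
width: 0.068
t 9.35 mouldxy [ 0.0001 -0.0922] z 0.0728 w 0.068 F [ 0.6 -0.4  0.2]
shares [ 0.001  -0.0018  0.0505] yaw 16.22 turn z share to mould x 0.0039 tilt [ 1.6e-03 -6.0e-04 -1.0e+00]
level turn [0.003 0.002]
```

```bash

python3 -m handwheel '[{"xyz":[0.001,-0.002,0.03],"turn":[0,0,0],"claw":-0.56},{"xyz":[0,0,0.014],"turn":[0,0,0],"claw":-0.56},{"xyz":[0,0,0],"turn":[0,0,0],"claw":-0.56}]' 8
python3 - <<'E'
from h import *
go([.5443,-.1297,.0475]);lvl()
E
```

```text
time: 9.72
tool_pos: [0.5449, -0.129, 0.0502]
ee_rot: [[-0.28, 0.96, 0.003], [0.96, 0.28, 0.0], [-0.001, 0.003, -1.0]]
contact_force: [-0.9, 0.5, -0.0]
width: 0.0682
t 9.72 mouldxy [-0.     -0.0912] z 0.0502 w 0.0682 F [-0.9  0.5 -0. ]
shares [-0.0011 -0.0015  0.0055] yaw 16.25 turn z share to mould x 0.0049 tilt [ 3.2e-03  2.0e-04 -1.0e+00]
level turn [0.006 0.001]
```

```bash

python3 -m handwheel '[{"xyz":[-0.001,-0.0015,0.0055],"turn":[0.006,0,0],"claw":-0.56},{"xyz":[0,0,0],"turn":[0,0,0],"claw":1},{"xyz":[0,0,0],"turn":[0,0,0],"claw":1},{"xyz":[0,0,0],"turn":[0,0,0],"claw":1}]' 6
python3 - <<'E'
from h import *
go([.5443,-.1297,.0475]);lvl()
E
```

```text
time: 10.22
tool_pos: [0.5446, -0.1296, 0.0477]
ee_rot: [[-0.28, 0.96, 0.0], [0.96, 0.28, -0.001], [-0.001, 0.0, -1.0]]
contact_force: [0.3, 0.3, -0.0]
width: 0.0575
t 10.22 mouldxy [-0.0005 -0.0918] z 0.0477 w 0.0575 F [ 0.3  0.3 -0. ]
shares [ 0.0001 -0.0006  0.0005] yaw 16.25 turn z share to mould x 0.005 tilt [ 5.e-04 -6.e-04 -1.e+00]
level turn [0.001 0.001]
```

```bash

python3 -m handwheel '[{"xyz":[0.02,0,0.001],"turn":[0,0,0],"claw":1},{"xyz":[0.03,0,0.0005],"turn":[0,0,0],"claw":1},{"xyz":[0,0,0],"turn":[0,0,0],"claw":1}]' 6
python3 - <<'E'
from h import *
go([*m2w([0,.065]),.0465]);lvl()
E
```

```text
time: 10.6
tool_pos: [0.5378, -0.104, 0.0476]
ee_rot: [[-0.28, 0.96, 0.002], [0.96, 0.28, -0.001], [-0.001, 0.002, -1.0]]
contact_force: [0.3, -0.0, -0.8]
width: 0.0579
t 10.6 mouldxy [ 0.0001 -0.0653] z 0.0476 w 0.0579 F [ 0.3 -0.  -0.8]
shares [0.2605 0.0005 0.0019] yaw 16.26 turn z share to mould x 0.0053 tilt [ 2.2e-03 -8.0e-04 -1.0e+00]
level turn [0.004 0.003]
```

```bash

python3 -m handwheel '[{"xyz":[0.03,0,0.001],"turn":[0.004,0.003,0],"claw":1},{"xyz":[0.03,0,0.001],"turn":[0,0,0],"claw":1},{"xyz":[0.03,0,0],"turn":[0,0,0],"claw":1},{"xyz":[0,0,0],"turn":[0,0,0],"claw":1}]' 6
python3 - <<'E'
from h import *
go([*m2w([0,.065]),.0465]);lvl()
E
```

```text
time: 11.1
tool_pos: [0.5254, -0.0578, 0.0475]
ee_rot: [[-0.28, 0.96, 0.002], [0.96, 0.28, 0.0], [-0.001, 0.002, -1.0]]
contact_force: [-0.3, 0.8, 0.9]
width: 0.0576
t 11.1 mouldxy [ 0.001  -0.0175] z 0.0475 w 0.0576 F [-0.3  0.8  0.9]
shares [ 0.165  -0.0014  0.002 ] yaw 16.29 turn z share to mould x 0.0062 tilt [ 0.0019  0.     -1.    ]
level turn [0.003 0.001]
```

```bash

python3 -m handwheel '[{"xyz":[0.03,-0.001,0.001],"turn":[0.003,0.001,0.005],"claw":1},{"xyz":[0.03,0,0.001],"turn":[0,0,0],"claw":1},{"xyz":[0.03,0,0],"turn":[0,0,0],"claw":1},{"xyz":[0.02,0,0],"turn":[0,0,0],"claw":1},{"xyz":[0,0,0],"turn":[0,0,0],"claw":1}]' 6
python3 - <<'E'
from h import *
go([*m2w([0,.065]),.0465]);lvl()
im=imaging.capture('side'); crop(im,220,150,380,270,5,'pics/s5.png')
im=imaging.capture('top'); crop(im,270,165,400,260,6,'pics/top5.png')
s=robot.state(); im=imaging.capture('wrist');  cv2.imwrite('pics/w5.png',im[:,:,::-1])
print(proj('wrist',[[*m2w([0,.065]),.045]],s))
E
```

```text
time: 11.72
tool_pos: [0.5099, -0.0034, 0.0474]
ee_rot: [[-0.276, 0.961, 0.003], [0.961, 0.276, -0.001], [-0.002, 0.002, -1.0]]
contact_force: [-0.4, 1.0, 4.2]
width: 0.0578
t 11.72 mouldxy [0.0012 0.0391] z 0.0474 w 0.0578 F [-0.4  1.   4.2]
shares [ 0.0519 -0.0025  0.0016] yaw 16.0 turn z share to mould x -0.0033 tilt [ 0.0027 -0.0011 -1.    ]
level turn [0.004 0.003]
[[317.44626147 211.71398499]]
```

View pics/s5.png

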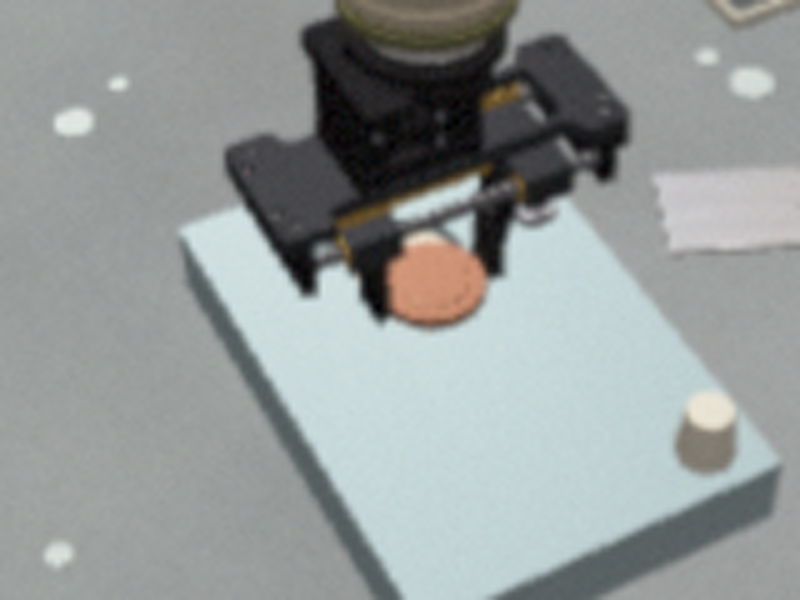

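View pics/w5.png

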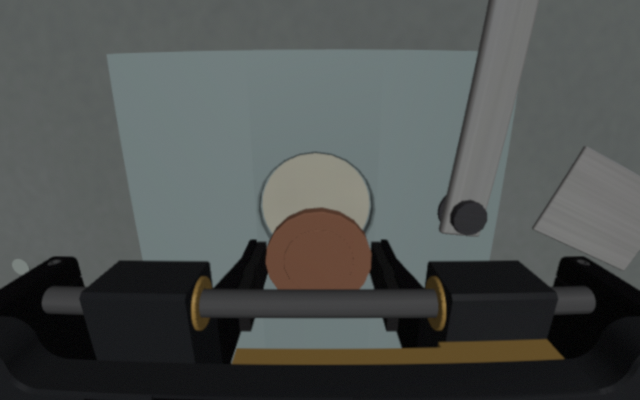

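Wrist view: the pocket spans x 261–372 with its far edge at y 152; the disc spans x 266–371 with its far edge at y 209; the keeper is well clear. Computing the remaining distance.

```bash
python3 - <<'E'
from h import *
im=cv2.imread('pics/w5.png')
cv2.imwrite('pics/w5c.png',cv2.resize(im[140:310,230:400],None,fx=3.5,fy=3.5,interpolation=cv2.INTER_CUBIC))
s=robot.state()
for l,p,z in (('pocket far',[316,152],.045),('pocket L',[260.5,205],.045),('pocket R',[372.5,205],.045),('disc far',[318.5,208.5],.053),('disc L',[266,255],.053),('disc R',[371.5,255],.053),('bolt',[470,217],.0595)):
    print(l,w2m(ray('wrist',[p],z,s)[0]).round(4))
E
```

```text
pocket far [-0.0007  0.0968]
pocket L [-0.0303  0.0686]
pocket R [0.0294 0.0684]
disc far [0.0005 0.0693]
disc L [-0.0276  0.0431]
disc R [0.0288 0.0429]
bolt [0.0759 0.0667]
```

View pics/w5c.png

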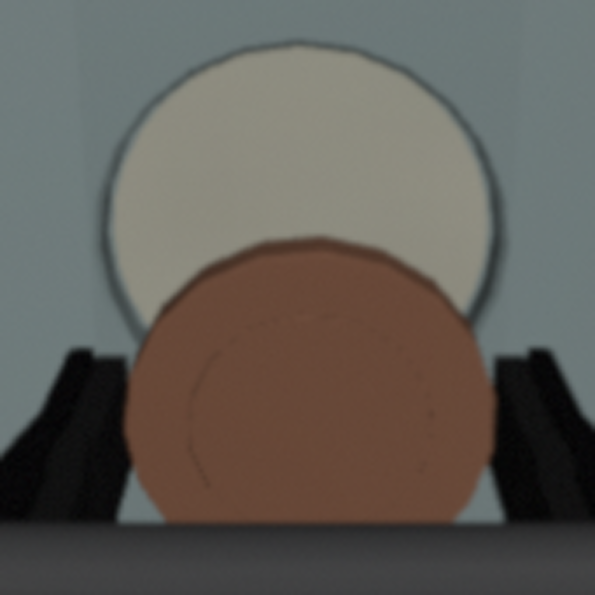

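```bash

python3 -m handwheel '[{"xyz":[0.025,-0.0013,0.001],"turn":[0.004,0.003,0],"claw":1},{"xyz":[0.02,-0.0012,0],"turn":[0,0,0],"claw":1},{"xyz":[0,0,0],"turn":[0,0,0],"claw":1}]' 6
python3 - <<'E'
from h import *
go([*m2w([0,.064]),.0465]);lvl()
s=robot.state(); im=imaging.capture('wrist');  cv2.imwrite('pics/w6.png',cv2.resize(im[140:310,230:400,::-1],None,fx=3.5,fy=3.5,interpolation=cv2.INTER_CUBIC))
E
```

```text
time: 12.25
tool_pos: [0.5024, 0.0166, 0.0465]
ee_rot: [[-0.273, 0.962, 0.0], [0.962, 0.273, -0.002], [-0.002, -0.0, -1.0]]
contact_force: [-0.1, 0.9, 1.6]
width: 0.0574
t 12.25 mouldxy [-0.0004  0.0604] z 0.0465 w 0.0574 F [-0.1  0.9  1.6]
shares [0.0073 0.0008 0.0001] yaw 15.82 turn z share to mould x -0.0093 tilt [ 4.0e-04 -1.8e-03 -1.0e+00]
level turn [-0.     0.003]
```

View pics/w6.png

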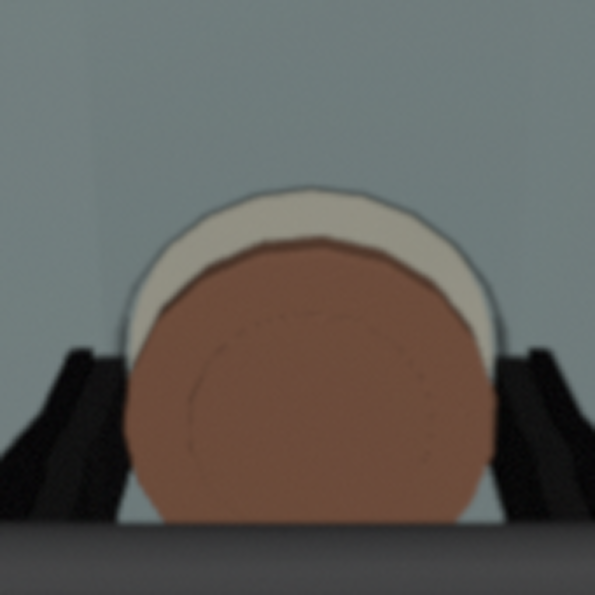

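The disc is centred laterally (311 against 313) with a gap left ahead. Moving on about 3.5 mm, then releasing.

```bash

python3 -m handwheel '[{"xyz":[0.0073,0.0004,0],"turn":[0,0.003,0],"claw":1},{"xyz":[0,0,0],"turn":[0,0,0],"claw":1}]' 6
python3 - <<'E'
from h import *
go([*m2w([0,.064]),.0465]);lvl()
s=robot.state(); im=imaging.capture('wrist');  cv2.imwrite('pics/w7.png',cv2.resize(im[140:310,230:400,::-1],None,fx=3.5,fy=3.5,interpolation=cv2.INTER_CUBIC))
E
```

```text
time: 12.55
tool_pos: [0.5013, 0.0194, 0.0462]
ee_rot: [[-0.272, 0.962, -0.001], [0.962, 0.272, -0.001], [-0.001, -0.001, -1.0]]
contact_force: [0.7, 0.2, -0.2]
width: 0.0576
t 12.55 mouldxy [-0.0007  0.0634] z 0.0462 w 0.0576 F [ 0.7  0.2 -0.2]
shares [ 0.0013  0.0015 -0.0006] yaw 15.76 turn z share to mould x -0.0112 tilt [-8.e-04 -8.e-04 -1.e+00]
level turn [-0.002  0.001]
```

View pics/w7.png

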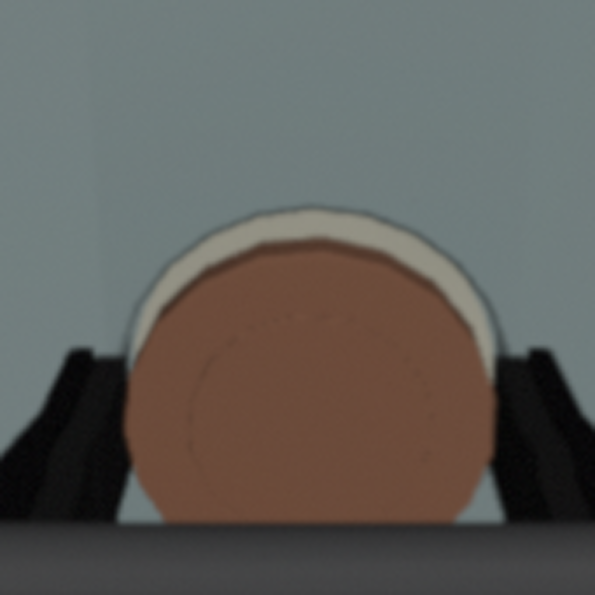

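```bash
python3 - <<'E'
from h import *
s=robot.state()
for l,p,z in (('pocket far',[319,199.0],.045),('disc far',[319,208.7],.053),('disc far bottom', [320,211.5],.053)):
    print(l,w2m(ray('wrist',[p],z,s)[0]).round(4))
E
```

```text
pocket far [-0.001   0.0971]
disc far [-0.001   0.0945]
disc far bottom [-0.0005  0.093 ]
```

```bash

python3 -m handwheel '[{"xyz":[0.003,0.0004,0],"turn":[0,0,0],"claw":1},{"xyz":[0,0,0],"turn":[0,0,0],"claw":-0.56},{"xyz":[0,0,0],"turn":[0,0,0],"claw":-0.56},{"xyz":[0,0,0],"turn":[0,0,0],"claw":-0.56}]' 6
python3 - <<'E'
from h import *
go([*m2w([0,.065]),.0465]);lvl()
s=robot.state(); im=imaging.capture('wrist');  cv2.imwrite('pics/w8.png',cv2.resize(im[140:310,230:400,::-1],None,fx=3.5,fy=3.5,interpolation=cv2.INTER_CUBIC))
E
```

```text
time: 13.1
tool_pos: [0.5011, 0.0204, 0.0461]
ee_rot: [[-0.271, 0.963, -0.001], [0.963, 0.271, -0.001], [-0.001, -0.001, -1.0]]
contact_force: [-1.4, 0.0, -1.3]
width: 0.0673
t 13.1 mouldxy [-0.0007  0.0644] z 0.0461 w 0.0673 F [-1.4  0.  -1.3]
shares [ 0.0013  0.0013 -0.0007] yaw 15.72 turn z share to mould x -0.0128 tilt [-9.0e-04 -1.1e-03 -1.0e+00]
level turn [-0.002  0.002]
```

View pics/w8.png

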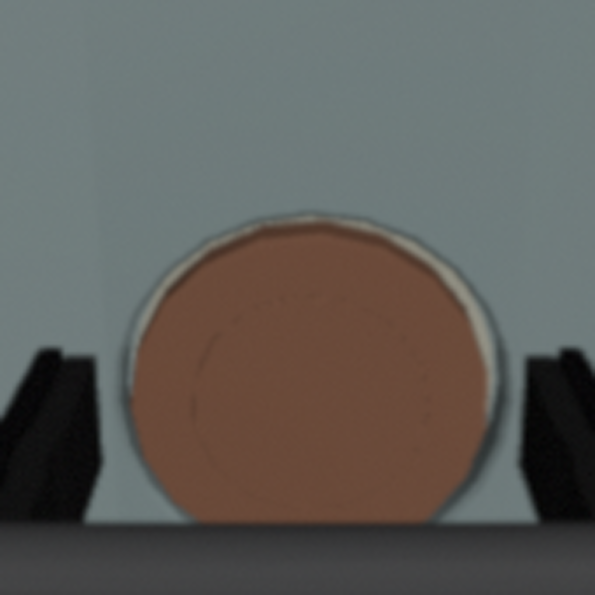

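The disc dropped or shifted inside the pocket outline on release. Lifting and backing off for a clear look.

```bash

python3 -m handwheel '[{"xyz":[0,0,-0.05],"turn":[0,0,-0.012],"claw":-0.56},{"xyz":[0,0,-0.05],"turn":[0,0,0],"claw":-0.56},{"xyz":[-0.06,0,0],"turn":[0,0,0],"claw":-0.56},{"xyz":[-0.06,0,0],"turn":[0,0,0],"claw":-0.56},{"xyz":[0,0,0],"turn":[0,0,0],"claw":-0.56}]' 6
python3 - <<'E'
from h import *
go([*m2w([0,.065]),.06]);lvl()
s=robot.state(); im=imaging.capture('wrist'); 
x,y=proj('wrist',[[*m2w([0,.065]),.045]],s)[0].astype(int);print(x,y)
y0=max(0,y-60); cv2.imwrite('pics/w9.png',cv2.resize(im[y0:y+60,x-70:x+70,::-1],None,fx=5,fy=5,interpolation=cv2.INTER_CUBIC)); print(x-70,y0)
im=imaging.capture('side'); crop(im,250,165,350,240,7,'pics/s9.png')
E
```

```text
time: 13.78
tool_pos: [0.5183, -0.0384, 0.098]
ee_rot: [[-0.278, 0.96, -0.0], [0.96, 0.278, -0.001], [-0.001, -0.001, -1.0]]
contact_force: [-0.2, -0.0, 0.4]
width: 0.0681
t 13.78 mouldxy [-0.0004  0.0031] z 0.098 w 0.0681 F [-0.2 -0.   0.4]
shares [0.1239 0.0011 0.076 ] yaw 16.16 turn z share to mould x 0.002 tilt [-4.0e-04 -1.2e-03 -1.0e+00]
level turn [-0.001  0.002]
320 134
250 74
```

View pics/w9.png

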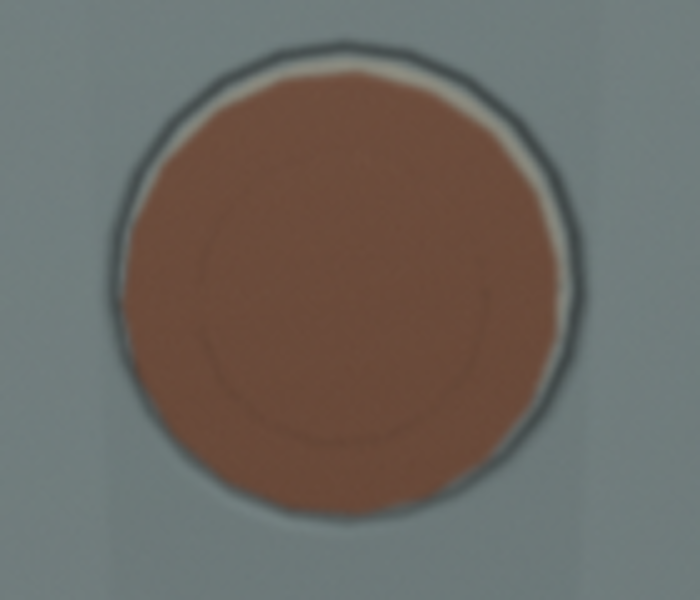

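View pics/s9.png

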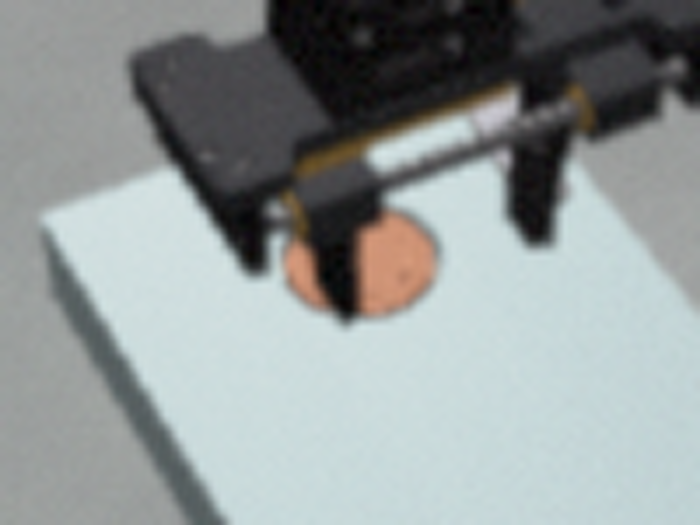

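The disc's full rim shows inside the pocket rim with a thin gap all round (disc about 87 px, rim about 93 px, so at face level), and the side view shows no side wall. I'll confirm the height by a light touch with shut fingers on its -y half.

```bash

python3 -m handwheel '[{"xyz":[0.045,0.001,0],"turn":[0,0,0],"claw":1},{"xyz":[0.04,0,0.02],"turn":[0,0,0],"claw":1},{"xyz":[0,0,0.03],"turn":[0,0,0],"claw":1},{"xyz":[0,0,0],"turn":[0,0,0],"claw":1},{"xyz":[0,0,0],"turn":[0,0,0],"claw":1},{"xyz":[0,0,0],"turn":[0,0,0],"claw":1},{"xyz":[0,0,0],"turn":[0,0,0],"claw":1},{"xyz":[0,0,0],"turn":[0,0,0],"claw":1}]' 6
python3 - <<'E'
from h import *
go([*m2w([0,.048]),.046]);lvl()
E
```

```text
time: 14.88
tool_pos: [0.506, 0.0072, 0.072]
ee_rot: [[-0.283, 0.959, -0.001], [0.959, 0.283, 0.0], [0.001, -0.001, -1.0]]
contact_force: [0.5, 0.7, -0.1]
width: 0.0018
t 14.88 mouldxy [0.0004 0.0504] z 0.072 w 0.0018 F [ 0.5  0.7 -0.1]
shares [-0.0048 -0.0008  0.0519] yaw 16.43 turn z share to mould x 0.0111 tilt [-1.2e-03  2.0e-04 -1.0e+00]
level turn [-0.002 -0.001]
```

```bash

python3 -m handwheel '[{"xyz":[-0.01,0,0.03],"turn":[0,0,0.011],"claw":1},{"xyz":[0,0,0.015],"turn":[0,0,0],"claw":1},{"xyz":[0,0,0.004],"turn":[0,0,0],"claw":1},{"xyz":[0,0,0],"turn":[0,0,0],"claw":1}]' 6
python3 -m handwheel '[{"xyz":[0,0,0.006],"turn":[0,0,0],"claw":1}]'
python3 - <<'E'
from h import *
go([*m2w([0,.048]),.046]);lvl()
E
```

```text
time: 15.38
tool_pos: [0.5073, 0.0019, 0.0455]
ee_rot: [[-0.277, 0.961, -0.002], [0.961, 0.277, 0.0], [0.001, -0.002, -1.0]]
contact_force: [-1.4, -0.9, 8.2]
width: 0.0005
time: 15.5
tool_pos: [0.5075, 0.0018, 0.045]
ee_rot: [[-0.276, 0.961, -0.003], [0.961, 0.276, 0.002], [0.003, -0.002, -1.0]]
contact_force: [-28.2, -1.1, 72.8]
width: 0.0006
t 15.5 mouldxy [0.0004 0.0448] z 0.045 w 0.0006 F [-28.2  -1.1  72.8]
shares [ 0.0064 -0.0007 -0.002 ] yaw 16.03 turn z share to mould x -0.0022 tilt [-0.0029  0.0018 -1.    ]
level turn [-0.004 -0.005]
```

Contact at z 0.0450–0.0455: the disc is flush. The last step pressed harder than I intended (73 N, under the wrist limit), so I'm lifting off now.

```bash

python3 -m handwheel '[{"xyz":[0,0,-0.03],"turn":[0,0,0],"claw":1},{"xyz":[0,0,-0.08],"turn":[0,0,0],"claw":1},{"xyz":[0,0,-0.08],"turn":[0,0,0],"claw":0.3},{"xyz":[0,0,0],"turn":[0,0,0],"claw":0.3}]' 15
python3 - <<'E'
from h import *
go([*m2w([.0905,.1870]),.12]);lvl()
s=robot.state(); im=imaging.capture('wrist'); cv2.imwrite('pics/w10.png',im[:,:,::-1])
E
```

```text
time: 16.0
tool_pos: [0.5081, 0.0016, 0.1435]
ee_rot: [[-0.276, 0.961, -0.002], [0.961, 0.276, 0.002], [0.003, -0.002, -1.0]]
contact_force: [0.7, -0.6, -0.2]
width: 0.0131
t 16.0 mouldxy [0.0008 0.0444] z 0.1435 w 0.0131 F [ 0.7 -0.6 -0.2]
shares [0.2853 0.179  0.0476] yaw 16.02 turn z share to mould x -0.0027 tilt [-0.0022  0.0021 -1.    ]
level turn [-0.003 -0.005]
```

View pics/w10.png

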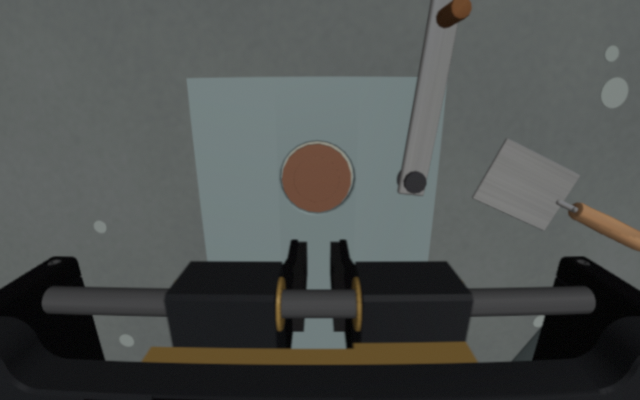

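Wrist view: the disc at (317,178) sits inside the pocket ring, the bolt is at (414,182) and the peg top at about (460,9).

```bash
python3 - <<'E'
from h import *
s=robot.state()
pg=w2m(ray('wrist',[[460.5,9]],.0835,s)[0]); b=w2m(ray('wrist',[[414.5,182]],.0595,s)[0]); d=pg-b
print(pg,b,np.linalg.norm(d),np.arctan2(d[1],-d[0]))
for a in (1.6,1.63,1.66): print(a,.078-.12*np.cos(a),.065+.12*np.sin(a))
E
```

```text
[0.08653329 0.18323722] [0.07385168 0.06736173] 0.1165673667962121 1.679804260931307
1.6 0.08150394267615466 0.1849488323649806
1.63 0.08510029124569778 0.1847897569253159
1.66 0.08869025003237507 0.1845228787899844
```

```bash

python3 -m handwheel '[{"xyz":[0.09,0.058,0],"turn":[0,0,0],"claw":0},{"xyz":[0.09,0.058,0],"turn":[0,0,0],"claw":0},{"xyz":[0.09,0.058,0],"turn":[0,0,0],"claw":0},{"xyz":[0,0,0],"turn":[0,0,0],"claw":0},{"xyz":[0,0,0],"turn":[0,0,0],"claw":0}]' 15
python3 - <<'E'
from h import *
go([*m2w([.0885,.1845]),.059]);lvl()
E
```

```text
time: 16.68
tool_pos: [0.5523, 0.1584, 0.1358]
ee_rot: [[-0.274, 0.962, -0.011], [0.962, 0.274, -0.001], [0.002, -0.011, -1.0]]
contact_force: [-0.4, -0.3, -0.7]
width: 0.0433
t 16.68 mouldxy [0.0868 0.1828] z 0.1358 w 0.0433 F [-0.4 -0.3 -0.7]
shares [0.003  0.0051 0.1536] yaw 15.9 turn z share to mould x -0.0068 tilt [-0.0112 -0.0012 -0.9999]
level turn [-0.021 -0.004]
```

```bash

python3 -m handwheel '[{"xyz":[0.003,0.005,0.03],"turn":[-0.021,-0.004,-0.007],"claw":0},{"xyz":[0,0,0.05],"turn":[0,0,0],"claw":0},{"xyz":[0,0,0.03],"turn":[0,0,0],"claw":0},{"xyz":[0,0,0],"turn":[0,0,0],"claw":0}]' 15
python3 - <<'E'
from h import *
go([*m2w([.0885,.1845]),.059]);lvl()
E
```

```text
time: 17.18
tool_pos: [0.5532, 0.156, 0.0779]
ee_rot: [[-0.272, 0.962, -0.002], [0.962, 0.272, -0.001], [-0.001, -0.002, -1.0]]
contact_force: [-0.8, -0.2, 0.6]
width: 0.0435
t 17.18 mouldxy [0.087  0.1803] z 0.0779 w 0.0435 F [-0.8 -0.2  0.6]
shares [0.0085 0.0031 0.0378] yaw 15.8 turn z share to mould x -0.01 tilt [-0.0017 -0.0014 -1.    ]
level turn [-0.004  0.002]
```

```bash

python3 -m handwheel '[{"xyz":[0.0085,0.003,0.02],"turn":[0,0,-0.01],"claw":0},{"xyz":[0,0,0.016],"turn":[0,0,0],"claw":0},{"xyz":[0,0,0],"turn":[0,0,0],"claw":1},{"xyz":[0,0,0],"turn":[0,0,0],"claw":1},{"xyz":[0,0,0],"turn":[0,0,0],"claw":1},{"xyz":[0,0,0],"turn":[0,0,0],"claw":1},{"xyz":[0,0,0],"turn":[0,0,0],"claw":1}]' 20
python3 - <<'E'
from h import *
go([*m2w([.0885,.1845]),.059]);lvl();kp();arc(1.66,0,12,.0595)
E
```

```text
time: 18.05
tool_pos: [0.5548, 0.1609, 0.0608]
ee_rot: [[-0.277, 0.961, 0.001], [0.961, 0.277, 0.0], [-0.0, 0.001, -1.0]]
contact_force: [1.3, -0.4, -2.0]
width: 0.0133
t 18.05 mouldxy [0.0899 0.1846] z 0.0608 w 0.0133 F [ 1.3 -0.4 -2. ]
shares [-0.0001 -0.0028  0.0036] yaw 16.1 turn z share to mould x -0.0001 tilt [ 0.0012  0.     -1.    ]
level turn [0.002 0.001]
keeper if gripped: r 0.1201 ang 1.67
1.522 [ 0.0006 -0.0356  0.0026]
1.383 [-0.0039 -0.0329 -0.    ]
1.245 [-0.0084 -0.0321 -0.    ]
1.107 [-0.0128 -0.0306 -0.    ]
0.968 [-0.0169 -0.0286 -0.    ]
0.83 [-0.0206 -0.026  -0.    ]
0.692 [-0.024  -0.0229 -0.    ]
0.553 [-0.027  -0.0193 -0.    ]
0.415 [-0.0294 -0.0154 -0.    ]
0.277 [-0.0312 -0.0112 -0.    ]
0.138 [-0.0325 -0.0068  0.    ]
0.0 [-0.0331 -0.0023  0.    ]
```

Peg gripped (13.3 mm). Swinging back.

```bash

python3 -m handwheel '[{"xyz":[0,-0.033,0.002],"turn":[0,0,0],"claw":1},{"xyz":[-0.004,-0.033,0],"turn":[0,0,0],"claw":1},{"xyz":[-0.0085,-0.032,0],"turn":[0,0,0],"claw":1},{"xyz":[-0.013,-0.0305,0],"turn":[0,0,0],"claw":1}]' 20
python3 - <<'E'
from h import *
kp();go([*m2w([.0885,.1845]),.059]);lvl();arc(1.107,0,8,.0595)
E
```

```text
time: 18.55
tool_pos: [0.4978, 0.1341, 0.061]
ee_rot: [[-0.281, 0.96, 0.007], [0.96, 0.281, 0.004], [0.002, 0.008, -1.0]]
contact_force: [0.5, 2.6, -0.1]
width: 0.0136
keeper if gripped: r 0.1206 ang 1.141
t 18.55 mouldxy [0.0277 0.1746] z 0.061 w 0.0136 F [ 0.5  2.6 -0.1]
shares [0.0193 0.1216 0.005 ] yaw 16.34 turn z share to mould x 0.008 tilt [ 0.0073  0.0042 -1.    ]
level turn [ 0.016 -0.004]
0.969 [-0.0212 -0.0355  0.0027]
0.83 [-0.0205 -0.0261 -0.0003]
0.692 [-0.0239 -0.023  -0.0002]
0.554 [-0.0269 -0.0195 -0.0002]
0.415 [-0.0293 -0.0156 -0.0002]
0.277 [-0.0312 -0.0114 -0.0002]
0.138 [-0.0324 -0.007  -0.0001]
0.0 [-0.0331 -0.0024 -0.0001]
```

```bash

python3 -m handwheel '[{"xyz":[-0.021,-0.035,0.002],"turn":[0.016,-0.004,0],"claw":1},{"xyz":[-0.0205,-0.026,0],"turn":[0,0,0],"claw":1},{"xyz":[-0.024,-0.023,0],"turn":[0,0,0],"claw":1},{"xyz":[-0.027,-0.0195,0],"turn":[0,0,0],"claw":1}]' 20
python3 - <<'E'
from h import *
kp();go([*m2w([.0885,.1845]),.059]);lvl();arc(.554,0,5,.0595)
E
```

```text
time: 19.05
tool_pos: [0.4609, 0.0741, 0.0612]
ee_rot: [[-0.284, 0.959, 0.003], [0.959, 0.284, 0.002], [0.001, 0.004, -1.0]]
contact_force: [2.5, 2.0, 0.2]
width: 0.0132
keeper if gripped: r 0.1198 ang 0.545
t 19.05 mouldxy [-0.0244  0.1271] z 0.0612 w 0.0132 F [2.5 2.  0.2]
shares [0.1132 0.2265 0.0054] yaw 16.49 turn z share to mould x 0.0131 tilt [ 0.0033  0.0024 -1.    ]
level turn [ 0.007 -0.003]
0.443 [-0.0212 -0.0122  0.0033]
0.332 [-0.0245 -0.0102 -0.0001]
0.222 [-0.0255 -0.0074 -0.0001]
0.111 [-0.0262 -0.0046 -0.0001]
0.0 [-0.0265 -0.0017 -0.    ]
```

```bash

python3 -m handwheel '[{"xyz":[-0.021,-0.012,0.001],"turn":[0,0,0],"claw":1},{"xyz":[-0.0245,-0.01,0],"turn":[0,0,0],"claw":1},{"xyz":[-0.025,-0.0075,0],"turn":[0,0,0],"claw":1},{"xyz":[-0.018,-0.003,0],"turn":[0,0,0],"claw":1},{"xyz":[0,0,0],"turn":[0,0,0],"claw":1}]' 20
python3 - <<'E'
from h import *
kp();go([*m2w([-.042,.065]),.061]);lvl();arc(.15,0,3,.061)
E
```

```text
time: 19.68
tool_pos: [0.4585, 0.022, 0.0613]
ee_rot: [[-0.281, 0.96, 0.005], [0.96, 0.281, 0.003], [0.001, 0.006, -1.0]]
contact_force: [1.6, -0.4, 2.5]
width: 0.0133
keeper if gripped: r 0.1199 ang 0.107
t 19.68 mouldxy [-0.0412  0.0778] z 0.0613 w 0.0133 F [ 1.6 -0.4  2.5]
shares [-0.0255 -0.0017  0.0005] yaw 16.31 turn z share to mould x 0.0071 tilt [ 0.0051  0.0028 -1.    ]
level turn [ 0.011 -0.002]
0.1 [-0.0016 -0.0005  0.0005]
0.05 [-0.012  -0.0009 -0.    ]
0.0 [-0.012  -0.0003 -0.    ]
```

```bash

python3 -m handwheel '[{"xyz":[-0.01,-0.0009,0],"turn":[0,0,0],"claw":1},{"xyz":[-0.008,-0.0005,0],"turn":[0,0,0],"claw":1},{"xyz":[0,0,0],"turn":[0,0,0],"claw":1}]' 20
python3 -m handwheel '[{"xyz":[-0.005,0,0],"turn":[0,0,0],"claw":1}]' 20
python3 -m handwheel '[{"xyz":[-0.004,0,0],"turn":[0,0,0],"claw":1}]' 20
python3 - <<'E'
from h import *
kp();go([*m2w([-.042,.065]),.061]);lvl()
E
```

```text
time: 20.05
tool_pos: [0.4602, 0.013, 0.0612]
ee_rot: [[-0.282, 0.959, 0.004], [0.959, 0.282, 0.003], [0.001, 0.005, -1.0]]
contact_force: [0.0, -0.4, 5.0]
width: 0.0135
time: 20.18
tool_pos: [0.4608, 0.0109, 0.0612]
ee_rot: [[-0.282, 0.959, 0.004], [0.959, 0.282, 0.003], [0.002, 0.004, -1.0]]
contact_force: [-1.4, 1.4, 4.7]
width: 0.0133
time: 20.3
tool_pos: [0.4612, 0.0091, 0.0612]
ee_rot: [[-0.283, 0.959, 0.003], [0.959, 0.283, 0.003], [0.002, 0.004, -1.0]]
contact_force: [-1.2, 2.7, 5.2]
width: 0.013
keeper if gripped: r 0.1201 ang -0.003
t 20.3 mouldxy [-0.0421  0.0647] z 0.0612 w 0.013 F [-1.2  2.7  5.2]
shares [0.0007 0.0003 0.0004] yaw 16.42 turn z share to mould x 0.0106 tilt [ 0.0031  0.0029 -1.    ]
level turn [ 0.007 -0.004]
```

Measured angle is about 0 and the tangential force is only beginning to rise. A few more small steps to make sure it meets the stop.

```bash

python3 -m handwheel '[{"xyz":[-0.004,0,0],"turn":[0,0,0],"claw":1}]' 20
python3 -m handwheel '[{"xyz":[-0.003,0,0],"turn":[0,0,0],"claw":1}]' 20
python3 - <<'E'
from h import *
kp();go([*m2w([-.042,.065]),.061]);lvl()
E
```

```text
time: 20.42
tool_pos: [0.4616, 0.0074, 0.0612]
ee_rot: [[-0.283, 0.959, 0.003], [0.959, 0.283, 0.003], [0.002, 0.004, -1.0]]
contact_force: [-1.4, 1.6, 4.8]
width: 0.0131
time: 20.55
tool_pos: [0.462, 0.0062, 0.0612]
ee_rot: [[-0.283, 0.959, 0.003], [0.959, 0.283, 0.003], [0.003, 0.003, -1.0]]
contact_force: [-1.1, 2.1, 3.2]
width: 0.013
keeper if gripped: r 0.1202 ang -0.028
t 20.55 mouldxy [-0.0422  0.0616] z 0.0612 w 0.013 F [-1.1  2.1  3.2]
shares [0.0068 0.0004 0.0004] yaw 16.46 turn z share to mould x 0.0121 tilt [ 0.0025  0.0034 -1.    ]
level turn [ 0.006 -0.005]
```

```bash

python3 -m handwheel '[{"xyz":[-0.004,0,0],"turn":[0,0,0],"claw":1}]' 20
python3 -m handwheel '[{"xyz":[-0.003,0,0],"turn":[0,0,0],"claw":1}]' 20
python3 - <<'E'
from h import *
kp()
s=robot.state(); im=imaging.capture('side'); crop(im,240,150,360,250,6,'pics/s11.png')
im=imaging.capture('wrist'); cv2.imwrite('pics/w11.png',im[:,:,::-1])
E
```

```text
time: 20.68
tool_pos: [0.4621, 0.0058, 0.0612]
ee_rot: [[-0.284, 0.959, 0.001], [0.959, 0.284, 0.005], [0.005, 0.003, -1.0]]
contact_force: [-4.9, 11.6, 7.1]
width: 0.0138
time: 20.8
tool_pos: [0.4621, 0.0059, 0.0611]
ee_rot: [[-0.285, 0.958, 0.0], [0.958, 0.285, 0.007], [0.007, 0.002, -1.0]]
contact_force: [-4.3, 7.8, 7.7]
width: 0.0132
keeper if gripped: r 0.1202 ang -0.031
```

View pics/s11.png

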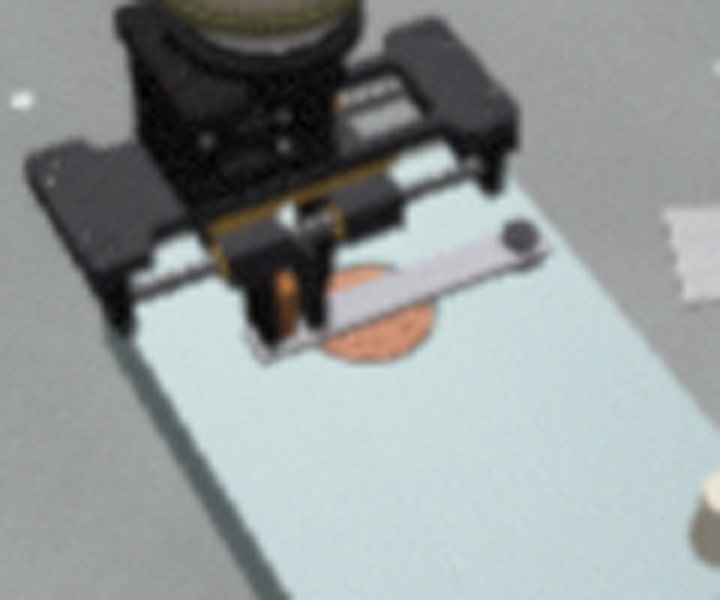

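View pics/w11.png

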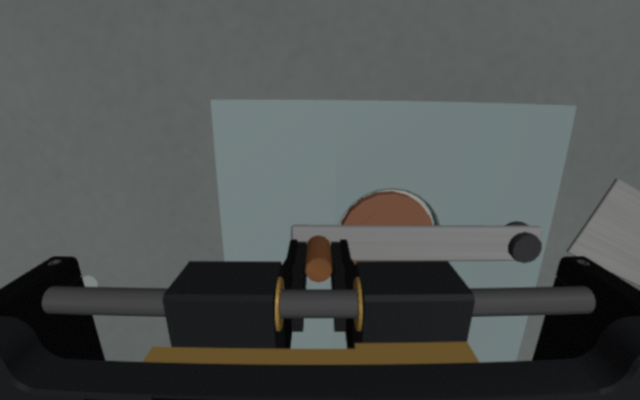

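The wrist view shows the strap lying straight across the disc. The motion stopped at the same point twice with 8–12 N, so it is at the stop. Releasing and lifting.

```bash

python3 -m handwheel '[{"xyz":[0,0,0],"turn":[0,0,0],"claw":0.3},{"xyz":[0,0,0],"turn":[0,0,0],"claw":0.3},{"xyz":[0,0,0],"turn":[0,0,0],"claw":0.3},{"xyz":[0,0,-0.04],"turn":[0,0,0],"claw":0.3},{"xyz":[0,0,-0.08],"turn":[0,0,0],"claw":0.3},{"xyz":[0,0,-0.1],"turn":[0,0,0],"claw":0.3},{"xyz":[-0.08,-0.05,-0.05],"turn":[0,0,0],"claw":0.3},{"xyz":[-0.08,-0.05,0],"turn":[0,0,0],"claw":0.3},{"xyz":[0,0,0],"turn":[0,0,0],"claw":0.3}]' 20
python3 - <<'E'
from h import *
go([*m2w([-.042,.065]),.061]);lvl()
s=robot.state()
im=imaging.capture('wrist'); cv2.imwrite('pics/w12.png',im[:,:,::-1])
im=imaging.capture('side'); crop(im,240,150,400,270,5,'pics/s12.png')
print(proj('wrist',[[*m2w([.078,.065]),.0595],[*m2w([-.042,.065]),.0835],[*m2w([-.042,.065]),.0535]],s))
E
```

```text
time: 22.02
tool_pos: [0.4351, -0.0912, 0.199]
ee_rot: [[-0.283, 0.959, -0.001], [0.959, 0.283, 0.003], [0.003, -0.001, -1.0]]
contact_force: [-0.5, 1.4, -0.5]
width: 0.0304
t 22.02 mouldxy [-0.095  -0.0245] z 0.199 w 0.0304 F [-0.5  1.4 -0.5]
shares [0.1775 0.1072 0.2764] yaw 16.44 turn z share to mould x 0.0114 tilt [-0.0014  0.0025 -1.    ]
level turn [-0.001 -0.005]
[[510.61602973  96.48836622]
 [384.6401354   93.14732094]
 [378.1243853   93.7396672 ]]
```

View pics/w12.png

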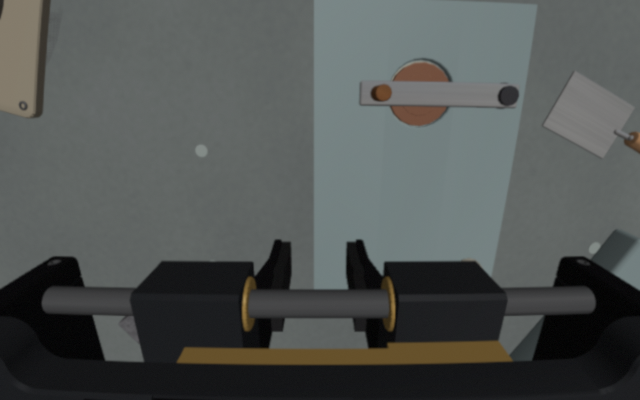

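View pics/s12.png

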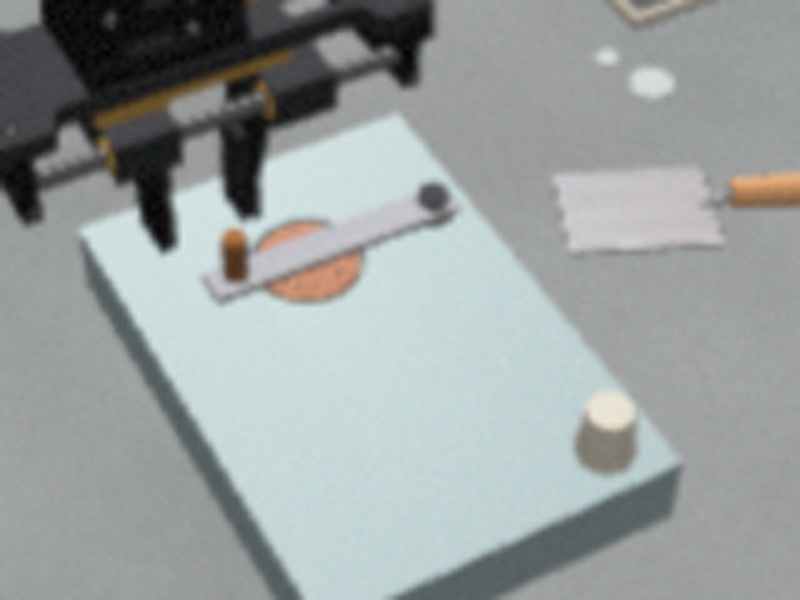

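Final view: bolt at (508,95) and peg at (382,92), against a prediction of (511,96) and (385,93) for keeper angle 0. The disc lies flush beneath, and the plug and spatula are in place.

```bash
python3 -c "
from rig import hand_in
print(hand_in())"
```

```text
the job is handed in; nothing more can be done
None
```

The job is done and handed in at about 22 s of the 72 s allowed.

- **Keeper open:** I gripped the peg and swung the keeper to about 1.66 rad, well clear of the pocket.
- **Disc seated:** I pinched the disc lightly across its diameter and slid it along the mould's face to the pocket. The TCP stayed between 46 and 48 mm high, so the disc was not lifted. I released it over the pocket and it dropped in.
- **Keeper shut:** I swung the keeper back until it stopped moving, with 8–12 N at the same point twice, then let go and lifted clear.

**Last checks:**
- **Disc height:** a touch met the disc at 45.0–45.5 mm, level with the face, and the strap then passed over it freely.
- **Keeper angle:** the final wrist picture shows the strap across the disc's centre, with bolt and peg within about 3 px of where angle 0 puts them.
- **Other things:** the plug and spatula look unmoved. I did not check the other bystanders after the moves.

**What went less well:**
- The height touch pressed harder than I meant. The wrist force briefly read about 73 N upward (78 N in all), below the 120 N wrist limit. The shut fingertips were pressing, not the gripper's body.
- At the stop, the angle worked out from the tool's position read −0.03 rad. I put this down to the peg shifting a few millimetres between the pads or to calibration error, since the pictures agree with 0.

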